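# Hang the shoe last on the drying rail at the mark

### The job

Take the smaller of the two wooden shoe lasts by its steel tab and hook it onto the drying rail, close beside the ball-topped post, letting its hook rest on the rail. Then slide it along, without lifting it off the rail again, until its hook hangs centred over the brass mark, and leave it hanging there at rest. Leave the big last where it stands.

Things in the scene. Friction and masses are not known exactly. Their poses are not given: they have to be found in the camera images.
- small_last: the smaller wooden shoe last, standing on its flat sole: 190 mm long, 66 wide, wood 80 high at heel and instep, 32 at the toe; 190 high in all with the steel hook and tab on top; 0.42 kg. Origin on the underside, below hook, tab and centre of mass; x to the toe (wood from x -87 to +103), y to its left, z up
- small_last_seat (a point): point in the small last's hook, 134 mm above its origin, that lies on the rail's axis when the hook rests on the rail. The hook is a steel strap 14 mm wide (along y), 5 thick, bent in the x-z plane: back leg up from the wood at x -19 to -14, bridge with its flat underside 6 above this point, short front leg at x +14 to +19
- small_last_tip (a point): lower end of the front leg of the small last's hook, 118 mm above the last's origin, at x +16.5 mm. The rail enters from the +x (toe) side, through the 38 mm gap between this tip and the top of the wood (80 mm above the origin), and then comes up under the bridge
- small_last_tab (a point): point in the small last's flat steel grip tab, which stands on the hook's bridge: 26 mm along x, 12 thick along y, from 145 to 190 mm above the last's origin; this point is at 170. Grip it from above across its thickness; a TCP no lower than this point keeps the fingertips clear of the rail
- big_last: the bigger wooden shoe last, of the same shape, with the same hook and tab: 270 mm long (x -124 to +146), 90 wide, wood 105 high, 215 high in all. Not to be moved. Origin on the underside, below its tab; x to the toe, z up
- rail_mid (a point): middle of the drying rail's axis: a level round steel bar, 12 mm in diameter, 350 long, 170 above the table. x across the rail, y along it towards the ball-topped post. Posts 16 in diameter at y +175 (ball, 40 in diameter) and y -175 (square block, 18); nothing stands higher. The first part, where the last is hooked on, is y +40 to +120 (the last reaches 35 to either side)
- rail: the drying rail as a whole, with its two posts on a wooden base board (90 mm wide, 15 high, 390 long); origin on the table below rail_mid, same axes
- mark: the mark: a brass sleeve around the rail, 14 mm in diameter and 22 long, with a flat brass tongue 22 wide that hangs to 37 below the rail's axis. It only marks the place and obstructs nothing: the hook passes over it. Origin at its middle, on the rail's axis; axes as rail_mid
Mind the look-alikes: they are no part of the job. What is shaped like the small_last but green or turquoise is not meant.

How it is judged (in metres and radians):
On the way:
1. the small last's hook rests on the rail in its first part, next to the ball-topped post (x of small_last_seat in the frame of rail_mid between -0.012 and 0.012 m and z of small_last_seat in the frame of rail_mid between -0.008 and 0.008 m and contact force between small_last and rail above 0.5 N and y of small_last_seat in the frame of rail_mid above 0.04 m), for 0.2 s.
At the end, for the whole second after the job is handed in: the small last hangs from the rail by its hook (rail inside the hook, within 12 mm across and 8 mm in height, the rail bearing it), upright within 0.2 rad, the middle of the hook within 8 mm of the middle of the brass mark along the rail, at rest (x of small_last_seat in the frame of rail_mid between -0.012 and 0.012 m and z of small_last_seat in the frame of rail_mid between -0.008 and 0.008 m and contact force between small_last and rail above 0.5 N and y of small_last_seat in the frame of mark between -0.008 and 0.008 m and angle between small_last's own z axis and vertical below 0.2 rad and linear speed of small_last below 0.03 m/s and angular speed of small_last below 0.3 rad/s); the robot touches nothing.
It fails at once if past the first part of the rail, the hook is lifted off the rail or put onto it from above (hook point over the rail, 12 to 50 mm too high) (y of small_last_seat in the frame of rail_mid between -0.175 and 0.04 m and x of small_last_seat in the frame of rail_mid between -0.04 and 0.04 m and z of small_last_seat in the frame of rail_mid between 0.012 and 0.05 m).
It fails at once if the big last is moved by more than 30 mm (distance of big_last from where it was at the start of the episode above 0.03 m).
It also fails if it takes over 58 s, if anything falls off the work surface, if the arm or the gripper's body presses on something with over 40 N, if the wrist force passes 120 N, or if a joint passes its speed limit or range.

### The arm

A 7-joint arm with a two-finger parallel gripper is mounted at the origin on the work surface. World frame = base frame: x ahead of the robot, y to its left, z up, the work surface at z = 0. Lengths are in mm, angles in degrees, forces in N, time in s.
With the tool pointing down it reaches from about 425 to 825 mm from the base axis. Payload 3.6 kg.
Tool frame: the origin (TCP) lies between the finger pads, 19 mm behind the fingertips; this is the grasp point; x points along the fingers, z is the direction in which the jaws open and shut, and the axes are right-handed (so a half turn about x gives the same grasp; the last joint's range is limited). The gripper opens to 85 mm and grips with 20 to 120 N. Pads are 22 mm wide; open, the fingers measure 114 mm over their backs; the gripper's body (76 mm by 85 mm) begins 54 mm behind the grasp point. The pads swing forward as they close: fully open they stand 13 mm farther back than shut.
Start: joints at [64.83, 35.231, -0.722, 81.555, 0.464, 63.22, -2.315], TCP at [260.772, -595.367, 249.997] pointing down, gripper open.
Joint ranges: [-178.69, 178.69], [-17.37, 117.87], [-77.05, 75.6], [15.02, 138.74], [-78.02, 258.01], [0.78, 113.62], [-162.83, 162.83]. Speed limits (degrees/s): [159.86, 159.86, 180, 180, 180, 180, 180].

### API

Orientations are given as a 3x3 rotation matrix whose columns are the frame's x, y, z axes.
In Python, from rig import status, vision, ticket gives the robot as it stands.
- The arm moves only by the tool jog_arm, never from a script. Its argument "series" is a list that holds one entry, the list of rows, each a list of 6 numbers: the shift along the world's x, y, z in cm, then the turn, a rotation vector about the world's x, y, z in degrees. In form: [[[dx, dy, dz, ax, ay, az], ...]]. A call has 1 to 20 rows; each row is the pose to reach, as a shift and turn from the pose commanded when the call began; what a row does not reach only later rows make up. A row lasts 1/8 s, in which the tool goes at most 62.5 mm and 10.7 degrees, less where a joint would pass 70% of its speed; a pose out of reach is approached as far as the arm can. A call with a gripper value outside its range is refused whole. "grip" is the finger opening in cm, from 0 to 8.54, set as the call begins (left out, the last holds). The fingers move at their own pace and stop on an object; "newtons" is the grip in N (left out, the last holds). Time passes only in rows, so rows that repeat a pose let the fingers close. It gives the time, the measured TCP pose, the force and the opening at its end, in the units of the state.
- status.state(): the state, without advancing time (a new reading comes with each control period).
- vision.read_camera(name): name is "side" or "top"; returns a dict with "color" (480x640x3 uint8, blue, green, red), "z_map" (480x640 float32, mm along the optical axis (not along the pixel's ray), 0 where there is no reading), "vfov" (degrees; the focal length in pixels is half the picture's height over the tangent of half this angle, whatever the lens; pixels are square), "cx", "cy" (the principal point, pixels), "rvec" (rotation vector, rad) and "tvec" (3), from world to camera coordinates, as OpenCV has them. Camera axes: x right, y down, z forward; pixel columns grow to the right and rows downward; lengths in mm; the calibration is good to about 2 mm. A picture is of the moment at which its call begins.
- ticket.sign_off(): hands the job in, once; it reports no verdict.
Trained networks look in the newest picture that a camera, given by its name, has taken for a name from the list of things; names that differ only in an ending like _2 or _b are one class to them, and where a whole thing is asked for, a point or a joint stands for the part that bears it (a point fixed in the world has none). Each returns a list of dicts, best first, with "p" (0 to 1); they miss things now and then, are a little off and sometimes report something else, mostly with a low value. They report only what shows in the picture. A call takes as long as a camera call. They do not tell look-alikes from the thing itself.
- vision.silhouettes(target, camera): "pixels" (480x640 bool, what is visible of it) and "uv" ([column, row] in pixels, amid what is visible of it).
- vision.mark_of(target, camera): "uv" ([column, row] in pixels: a listed point, or the origin of a listed thing).
The state is a dict: "time_s": time; "joint_pos": joint angles; "qd": joint speeds; "tau": joint torques, N m; "ee_pos": TCP position; "ee_rot": TCP orientation; "ft_force": force on the tool from outside, world axes, zero at the start; "wrist_torque": the same for the moment, N m; "grip_width": opening from 0.0 (shut) to 1.0 (fully open).
Only numpy, scipy, OpenCV 4.12 (cv2) and the standard library are available. Lean on these libraries where they do the work, as an engineer would, in place of code of your own. Each camera call takes 0.05 s, during which the arm holds its last target. There are 200 camera calls.

## Working session

There is one attempt and no reset: what is moved stays moved. The work goes in short steps, Python scripts to look and compute and a tool call to move; the robot and the scene stay as the last step left them, time stands still between calls to the robot, and variables do not carry over. Pictures are saved under pics/ and viewed, about 8 in all and at most 12, crops included, and the job is handed in when it is done.

Besides the shell and the picture viewer there is one more tool, called after "Emit:" by a JSON object that holds its "api" and its "payload". jog_arm: Moves the arm, as the interface text tells. Its arguments: {"type":"object","properties":{"series":{"type":"array","items":{"type":"array","items":{"type":"array","items":{"type":"number"}}}},"grip":{"type":"number"},"newtons":{"type":"number"}},"required":["series"]}

```bash
mkdir -p pics; cat > h.py <<'E'
import numpy as np, cv2
from rig import status, vision, ticket
def cam(n):
    c=vision.read_camera(n); c['f']=240/np.tan(np.radians(c['vfov'])/2)
    c['R']=cv2.Rodrigues(np.array(c['rvec'],float))[0]; c['t']=np.array(c['tvec'],float).ravel(); return c
def ray(c,uv):
    d=c['R'].T@np.array([(uv[0]-c['cx'])/c['f'],(uv[1]-c['cy'])/c['f'],1.]); return -c['R'].T@c['t'],d
def at_z(c,uv,z):
    o,d=ray(c,uv); return o+d*(z-o[2])/d[2]
def proj(c,P):
    p=np.atleast_2d(P)@c['R'].T+c['t']; return p[:,:2]/p[:,2:]*c['f']+[c['cx'],c['cy']]
def cloud(c):
    z=c['z_map']; v,u=np.mgrid[:480,:640]
    p=np.stack([(u-c['cx'])/c['f']*z,(v-c['cy'])/c['f']*z,z],-1); w=(p-c['t'])@c['R']; w[z==0]=np.nan; return w
E
python3 - <<'E'
from h import *
np.set_printoptions(precision=1,suppress=True)
s=status.state(); print(s['time_s'],s['ee_pos'],s['ee_rot'],s['ft_force'],s['grip_width'])
for n in ['side','top']:
    c=cam(n); cv2.imwrite(f'pics/{n}1.png',c['color']); print(n,c['f'],c['cx'],c['cy'],ray(c,[320,240]))
    w=cloud(c)
    for t in ['small_last','big_last','rail','mark']:
        for r in vision.silhouettes(t,n)[:4]:
            P=w[r['pixels']]; print(' S',t,round(r['p'],2),np.round(r['uv']),r['pixels'].sum(),np.nanmedian(P,0),np.nanpercentile(P[:,2],98),c['color'][r['pixels']].mean(0))
    for t,z in [('small_last',0),('small_last_seat',134),('small_last_tab',170),('small_last_tip',118),('big_last',0),('rail_mid',170),('rail',0),('mark',170)]:
        for r in vision.mark_of(t,n)[:4]: print(' M',t,round(r['p'],2),np.round(r['uv'],1),at_z(c,r['uv'],z))
E
```

```text
0.0 [ 260.5 -594.7  248.8] [[-0.   0.9  0.4]
 [ 0.   0.4 -0.9]
 [-1.  -0.  -0. ]] [-0.5  0.2 -0.1] 1.0002979377109038
side 465.8285390535885 312.4260641222 232.3960369184456 (array([307.2, 805.4, 653.5]), array([ 0.1, -0.9, -0.5]))
 S small_last 0.94 [399. 213.] 1704 [ 211.9 -357.7   45.6] 179.92704871816053 [ 53.4 122.4  40.5]
 S small_last 0.73 [338. 183.] 770 [ 393.5 -541.8   50.9] 181.6952415665105 [196.2 209.2  46.3]
 S small_last 0.6 [320. 213.] 1675 [ 428.5 -329.7   44.5] 178.95761330799328 [117.8 186.2 223.1]
 S big_last 0.81 [258. 424.] 10387 [442.6 373.   69.5] 203.19083081571617 [110.9 181.5 222. ]
 S rail 0.82 [212. 303.] 6987 [613.4  75.5  14. ] 181.88551504300807 [110.5 170.7 198.1]
 S mark 0.44 [230. 226.] 93 [598.5 -58.  151.5] 175.6408979038938 [ 37.9 141.6 189.5]
 M small_last 0.84 [318.  224.6] [ 438.7 -361.5    0. ]
 M small_last 0.73 [395.1 227.9] [ 219.1 -359.4    0. ]
 M small_last 0.57 [336.3 197.2] [ 398.8 -546.2    0. ]
 M small_last_seat 0.89 [400.1 184.2] [ 214.9 -361.5  134. ]
 M small_last_seat 0.85 [337.2 155.7] [ 398.  -564.2  134. ]
 M small_last_seat
[... 1617 characters left out ...]
59 [507.2 242.2] [ 391.4 -566.9  134. ]
 M small_last_tab 0.92 [508.3 239.1] [ 394.4 -556.2  170. ]
 M small_last_tab 0.72 [428.1 224.2] [ 438.1 -357.4  170. ]
 M small_last_tab 0.59 [438.8 317. ] [ 206.7 -369.1  170. ]
 M small_last_tab 0.26 [414.5 233.1] [ 416.4 -321.8  170. ]
 M small_last_tip 0.76 [498.2 244.1] [ 389.2 -549.2  118. ]
 M small_last_tip 0.72 [428.3 320.9] [ 196.8 -354.1  118. ]
 M small_last_tip 0.7 [419.2 222.5] [ 452.6 -346.1  118. ]
 M big_last 0.8 [171.5 234.8] [458.6 342.7   0. ]
 M rail_mid 0.93 [278.1 160.4] [616.2  18.6 170. ]
 M rail 0.57 [283.9 185.7] [594.5  17.4   0. ]
 M mark 0.61 [279.5 161.2] [613.9  15.  170. ]
 M mark 0.44 [309.6 165.3] [600.7 -62.3 170. ]
```

```bash
python3 - <<'E'
import cv2,numpy as np
t=cv2.imread('pics/top1.png');s=cv2.imread('pics/side1.png')
a=cv2.resize(t[90:350,130:530],(800,520)); cv2.imwrite('pics/top_crop.png',a)
b=np.hstack([cv2.resize(s[130:260,270:430],(480,390),interpolation=cv2.INTER_CUBIC),cv2.resize(s[180:380,100:264],(320,390))]); cv2.imwrite('pics/side_crop.png',b)
E
```

```text
(no output)
```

View pics/top_crop.png

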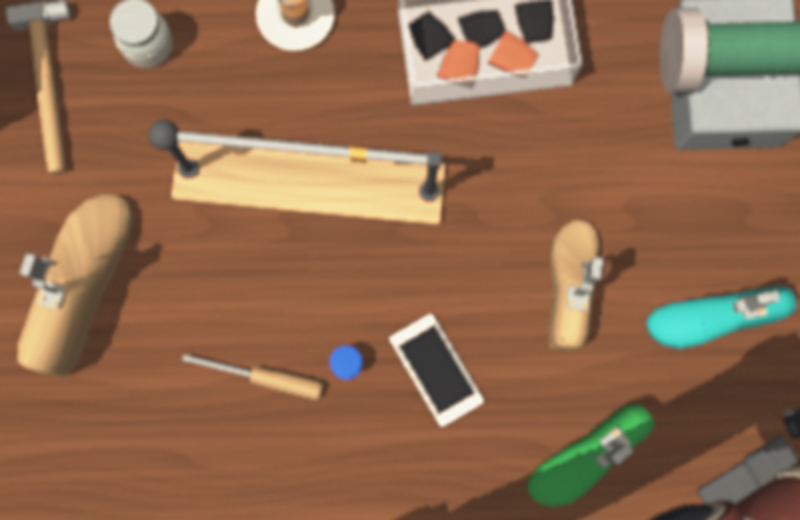

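View pics/side_crop.png

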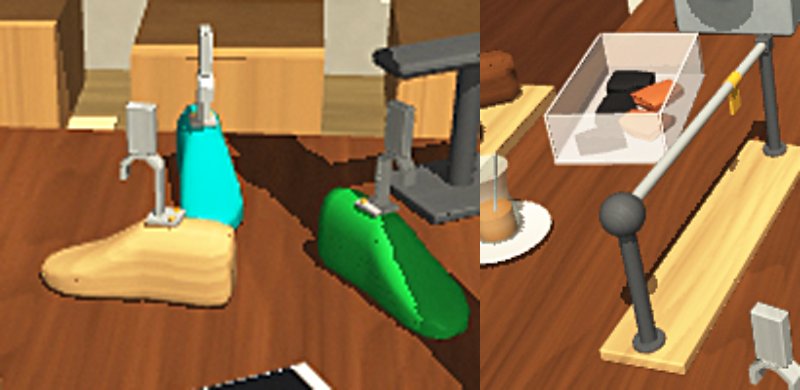

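The three candidates are wood at side (318,213) / top (417,228), turquoise at side (338,183) and green at side (399,213). The wooden one is meant: it is natural wood and smaller than the big last at top (166,228). The side crop confirms it. Its toe and hook opening point to about world +x. The mark is the yellow sleeve at top (309,166), and the ball is at top (211,157).

```bash
python3 - <<'E'
from h import *
np.set_printoptions(precision=1,suppress=True)
for n in ['top','side']:
    c=cam(n); w=cloud(c)
    r=[r for r in vision.silhouettes('rail',n)][0]; P=w[cv2.dilate(r['pixels'].astype(np.uint8),np.ones((5,5)))>0]
    P=P[(P[:,2]>160)]
    print(n,'rail', len(P), np.nanpercentile(P,[1,99],axis=0))
    Q=P[(P[:,2]<182)&(P[:,1]<155)&(P[:,1]>-120)]
    k=np.polyfit(Q[:,1],Q[:,0],1); res=Q[:,0]-np.polyval(k,Q[:,1]); Q=Q[abs(res)<8]; k=np.polyfit(Q[:,1],Q[:,0],1)
    print(' x=',k,np.median(Q[:,2]),np.std(Q[:,0]-np.polyval(k,Q[:,1])))
    B=P[P[:,1]>165]; print(' ball',B.mean(0),B.min(0),B.max(0))
    S=P[P[:,1]<-135]; print(' block',S.mean(0) if len(S) else 0, S.min(0) if len(S) else 0,S.max(0) if len(S) else 0)
    col=c['color'].astype(int); Y=(col[...,2]-col[...,0]>110)&(w[...,2]>125)&(w[...,2]<185)&(abs(w[...,0]-603)<40)&(abs(w[...,1]+60)<50)
    M=w[Y]; print(' mark',Y.sum(),M.mean(0),M.min(0),M.max(0), [np.mean(np.where(Y)[1]),np.mean(np.where(Y)[0])])
    s=min(vision.silhouettes('small_last',n),key=lambda r:np.linalg.norm(np.nanmedian(w[r['pixels']],0)[:2]-[430,-345]))
    L=w[s['pixels']]; L=L[~np.isnan(L[:,0])]
    wd=L[(L[:,2]>15)&(L[:,2]<85)]; m=wd[:,:2].mean(0); u=np.linalg.svd(wd[:,:2]-m,full_matrices=False)[2][0]; u*=np.sign(u[0])
    pr=(wd[:,:2]-m)@u; print(' last yaw',np.degrees(np.arctan2(u[1],u[0])),m,pr.min(),pr.max())
    T=L[L[:,2]>146]; print(' tab',len(T),T.mean(0),T.min(0),T.max(0))
    T=L[L[:,2]>183]; print(' tabtop',len(T),T.mean(0),np.min(T,0),np.max(T,0))
    rect=cv2.minAreaRect(wd[:,:2].astype(np.float32)); print(' rect',rect)
    if n=='top':
        cv2.imwrite('pics/last_top.png',cv2.resize(c['color'][180:280,380:460],(640,800),interpolation=cv2.INTER_CUBIC)[:600*800//800])
E
```

```text
top rail 821 [[ 576.1 -162.8  166.5]
 [ 641.6  204.6  189.4]]
 x= [  0.1 603.4] 173.8405724319039 3.447456431330103
 ball [624.8 186.9 181.1] [608.  165.1 164.8] [646.6 209.4 192.2]
 block [ 583.8 -152.6  175.1] [ 574.9 -165.6  166.1] [ 594.7 -137.2  181.9]
 mark 36 [596.4 -59.3 173.7] [589.8 -68.5 168. ] [604.6 -50.4 181.2] [np.float64(308.4166666666667), np.float64(166.52777777777777)]
 last yaw -10.743323810943462 [ 436.7 -346. ] -87.58217351403609 101.35938910217732
 tab 90 [ 434.2 -350.4  178.9] [ 422.3 -358.9  147.6] [ 448.5 -343.6  195. ]
 tabtop 51 [ 435.3 -352.1  188.7] [ 422.9 -358.9  184.3] [ 448.5 -343.6  195. ]
 rect ((442.9080810546875, -350.46209716796875), (64.56098937988281, 189.29278564453125), 77.90385437011719)
side rail 1050 [[ 579.3 -159.8  161.5]
 [ 645.2  209.3  188.8]]
 x= [  0.1 604.7] 172.99698333260898 2.8769329714373097
 ball [626.8 198.8 177.1] [611.6 165.1 160. ] [648.2 211.4 190.1]
 block [ 585.7 -150.5  172.5] [ 577.7 -165.3  160.4] [ 596.6 -135.2  178.5]
 mark 86 [598.6 -57.7 156.5] [592.6 -75.  131.4] [604.7 -45.2 178.6] [np.float64(230.0581395348837), np.float64(226.61627906976744)]
 last yaw -8.026378905183511 [ 425.3 -333.2] -71.45486490209034 115.34987620238898
 tab 156 [ 438.8 -348.3  169. ] [ 426.3 -362.6  147.3] [ 451.9 -342.7  189.4]
 tabtop 32 [ 439.1 -349.8  186.3] [ 426.3 -362.6  183.2] [ 450.7 -344.   189.4]
 rect ((440.1424560546875, -400.2159729003906), (162.0887451171875, 186.89453125), 84.49449157714844)
```

Emit:
{"api": "jog_arm", "payload": {"series": [[[1,1.4,0,0,0,-2],[3,4.2,0,0,0,-6],[6,8.3,0,0,0,-12],[9,12.5,0,0,0,-18],[12,16.6,0,0,0,-24],[15,20.8,0,0,0,-30],[17,23.6,0,0,0,-34],[17.6,24.4,0,0,0,-35],[17.6,24.4,0,0,0,-35]]], "grip": 8.5}}

```text
time_s: 2.72
ee_pos: [436.5, -352.0, 250.1]
ee_rot: [[-0.0, 0.981, -0.196], [-0.001, -0.196, -0.981], [-1.0, -0.0, 0.001]]
ft_force: [-0.2, -0.7, -0.3]
grip_width: 0.993
```

```bash
python3 - <<'E'
from h import *
np.set_printoptions(precision=3,suppress=True)
s=status.state(); print(s['time_s'],s['ee_pos'],s['ee_rot'],s['ft_force'],s['joint_pos'])
E
```

```text
2.725 [ 436.49  -351.987  250.101] [[-0.     0.981 -0.196]
 [-0.001 -0.196 -0.981]
 [-1.    -0.     0.001]] [-0.191 -0.75  -0.272] [ 31.694  27.294   7.484  96.903  -4.067  56.047 -60.673]
```

Emit:
{"api": "jog_arm", "payload": {"series": [[[0,0.1,-0.8,0,0,0],[0,0.1,-2.4,0,0,0],[0,0.1,-4,0,0,0],[0,0.1,-5.6,0,0,0],[0,0.1,-7,0,0,0],[0,0.1,-7.8,0,0,0],[0,0.1,-7.8,0,0,0]]], "grip": 5.5}}

```text
time_s: 3.6
ee_pos: [436.3, -350.6, 171.4]
ee_rot: [[-0.001, 0.98, -0.197], [0.001, -0.197, -0.98], [-1.0, -0.001, -0.0]]
ft_force: [0.6, 0.1, 0.8]
grip_width: 0.642
```

```bash
python3 - <<'E'
from h import *
c=cam('side'); d=cam('top')
a=cv2.resize(c['color'][110:250,260:420],(640,560),interpolation=cv2.INTER_CUBIC); cv2.imwrite('pics/pre.png',a)
E
```

```text
(no output)
```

View pics/pre.png

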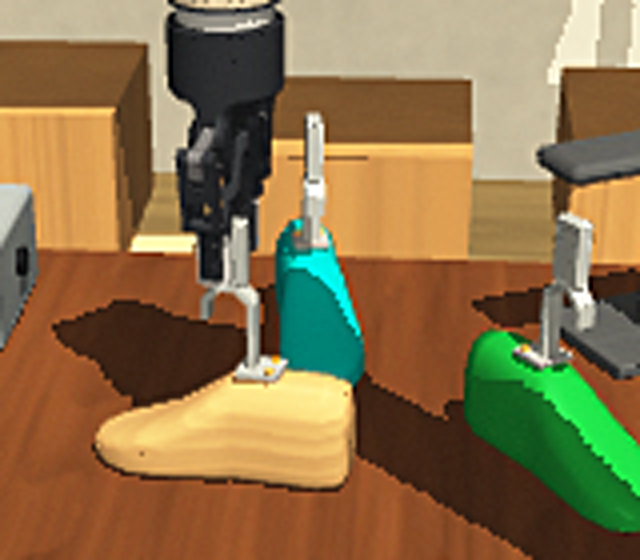

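The picture shows the fingers straddling the wooden last's tab, with the near finger at about (214,230) in the crop, slightly toe-side, which is within tolerance. Closing now.

Emit:
{"api": "jog_arm", "payload": {"series": [[[0,0,0,0,0,0],[0,0,0,0,0,0],[0,0,0,0,0,0],[0,0,0,0,0,0],[0,0,0,0,0,0],[0,0,0,0,0,0],[0,0,0,0,0,0],[0,0,0,0,0,0]]], "grip": 0, "newtons": 60}}

```text
time_s: 4.7
ee_pos: [436.8, -350.7, 172.2]
ee_rot: [[0.0, 0.98, -0.197], [-0.0, -0.197, -0.98], [-1.0, 0.0, 0.0]]
ft_force: [-0.8, -0.9, 3.6]
grip_width: 0.134
```

Emit:
{"api": "jog_arm", "payload": {"series": [[[0,0,0.5,0,0,0],[0,0,1.5,0,0,0],[0,0,3,0,0,0],[0,0,4.5,0,0,0],[0,0,6,0,0,0],[0,0,7,0,0,0],[0,0,7.5,0,0,0],[0,0,7.5,0,0,0]]]}}

```text
time_s: 5.7
ee_pos: [436.8, -350.4, 247.2]
ee_rot: [[0.0, 0.98, -0.197], [-0.0, -0.197, -0.98], [-1.0, 0.0, 0.0]]
ft_force: [-0.4, -0.6, -4.5]
grip_width: 0.136
```

```bash
python3 - <<'E'
from h import *
np.set_printoptions(precision=2,suppress=True)
s=status.state(); tcp=np.array(s['ee_pos']); print(s['time_s'],tcp,s['ft_force'],s['wrist_torque'],s['grip_width'])
for n in ['side','top']:
    c=cam(n); cv2.imwrite(f'pics/lift_{n}.png',c['color']); w=cloud(c)
    o=tcp-[0,0,170]
    for t,z in [('small_last',0),('small_last_seat',134),('small_last_tip',118),('small_last_tab',170)]:
        for r in vision.mark_of(t,n)[:4]:
            P=at_z(c,r['uv'],z+o[2]); 
            if np.linalg.norm((P-tcp)[:2])<60: print(n,t,round(r['p'],2),r['uv'],P-tcp)
    for s in vision.silhouettes('small_last',n):
        L=w[s['pixels']]; L=L[~np.isnan(L[:,0])]
        if np.linalg.norm(np.median(L,0)[:2]-tcp[:2])<70:
            wd=L[L[:,2]<o[2]+84]; rect=cv2.minAreaRect(wd[:,:2].astype(np.float32)); print(rect, L[:,2].min(),np.percentile(wd[:,2],99)-o[2])
c=cam('side');cv2.imwrite('pics/lift.png',cv2.resize(c['color'][90:230,240:400],(640,560),interpolation=cv2.INTER_CUBIC))
E
```

```text
5.7 [ 436.77 -350.4   247.16] [-0.35 -0.56 -4.48] [ 0.01 -0.06 -0.01] 0.1360377331625931
side small_last 0.73 [318.3, 201.4] [  -0.61   -5.78 -170.  ]
side small_last_seat 0.72 [313.8, 158.2] [  7.55  11.5  -36.  ]
side small_last_seat 0.57 [336.6, 154.7] [-50.14 -17.71 -36.  ]
side small_last_tip 0.69 [338.2, 163.4] [-55.94   3.64 -52.  ]
side small_last_tab 0.94 [317.7, 143.8] [-2.21  1.72 -0.  ]
side small_last_tab 0.58 [338.9, 145.9] [-58.08  14.53  -0.  ]
((536.5502319335938, -875.8815307617188), (178.1463623046875, 1171.951171875), 9.934565544128418) -205.64869074658887 80.1764374369919
top small_last 0.57 [416.3, 230.5] [   1.38    4.87 -170.  ]
top small_last_tip 0.49 [425.0, 215.1] [ 20.     4.99 -52.  ]
```

View pics/lift.png

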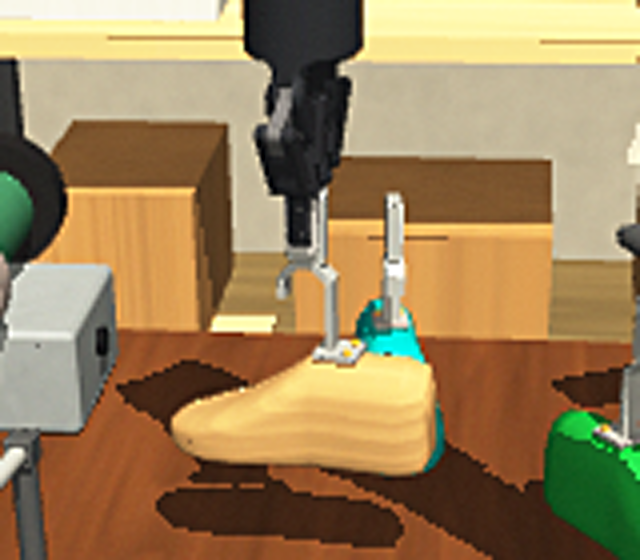

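The picture shows the wooden last held level and clear of the table, with its shadow at (280,510) in the crop and its toe to +x. Next I move it in front of the rail near the ball post.

Emit:
{"api": "jog_arm", "payload": {"series": [[[0,0.6,0,0,0,0],[0.1,2,0,0,0,0],[0.2,4.2,0,0,0,0.4],[0.3,7,0,0,0,0.8],[0.4,10,0,0,0,1.2],[0.5,13,0,0,0,1.6],[0.7,16,0,0,0,2],[0.9,19,0,0,0,2.4],[1.1,22,0,0,0,2.8],[1.4,25,0,0,0,3.2],[1.8,28,0,0,0,3.6],[2.3,31,0,0,0,4],[2.8,34,0,0,0,4.3],[3.3,37,0,0,0,4.3],[3.9,40,0,0,0,4.3],[4.4,43,0,0,0,4.3],[4.8,45.2,-0.2,0,0,4.3],[5,46.2,-0.4,0,0,4.3],[5,46.4,-0.4,0,0,4.3],[5,46.4,-0.4,0,0,4.3]]]}}

```text
time_s: 8.85
ee_pos: [486.4, 112.7, 243.0]
ee_rot: [[-0.0, 0.992, -0.124], [-0.001, -0.124, -0.992], [-1.0, -0.0, 0.001]]
ft_force: [-0.1, 0.5, -5.2]
grip_width: 0.132
```

```bash
cat > m.py <<'E'
from h import *
import sys
np.set_printoptions(precision=1,suppress=True)
s=status.state(); tcp=np.array(s['ee_pos']); print(s['time_s'],tcp,s['ft_force'],s['grip_width'])
mid=np.array([606,19,170.]); a=np.radians(-7.05); Rr=np.array([[np.cos(a),-np.sin(a),0],[np.sin(a),np.cos(a),0],[0,0,1]])
print('tcp in rail',(tcp-mid)@Rr)
o=tcp-[0,0,172]
for n in ['side','top']:
    c=cam(n); cv2.imwrite(f'pics/{sys.argv[1]}_{n}.png',c['color'])
    for t,z in [('small_last_seat',134),('small_last_tip',118),('small_last_tab',170)]:
        for r in vision.mark_of(t,n)[:5]:
            P=at_z(c,r['uv'],z+o[2])
            if np.linalg.norm((P-tcp)[:2])<60: print(n,t,round(r['p'],2),np.round(r['uv']),(P-tcp),'rail',(P-mid)@Rr)
    for t in ['rail_mid','mark']:
        for r in vision.mark_of(t,n)[:2]: print(n,t,round(r['p'],2),np.round(r['uv']),(at_z(c,r['uv'],170)-mid)@Rr)
    for nm,P in [('ball',[0,175,170]),('blk',[0,-175,170]),('mid',[0,0,170-170])]: print(nm,proj(c,mid*[1,1,0]+Rr@np.array([P[0],P[1],170])))
    if n=='side':
        x0,y0=[int(v) for v in sys.argv[2:4]]; cv2.imwrite(f'pics/{sys.argv[1]}.png',cv2.resize(c['color'][y0:y0+200,x0:x0+240],(720,600),interpolation=cv2.INTER_CUBIC))
E
python3 m.py app 90 150
```

```text
8.85 [486.4 112.7 243. ] [-0.1  0.5 -5.2] 0.13230734260379717
tcp in rail [-130.2   78.3   73. ]
side small_last_seat 0.72 [259. 250.] [  8.2  -4.5 -38. ] rail [-121.5   74.8   35. ]
side small_last_tip 0.86 [256. 257.] [ 14.4  -7.4 -54. ] rail [-115.    72.7   19. ]
side rail_mid 0.76 [213. 241.] [2.3 7.1 0. ]
side mark 0.53 [232. 221.] [ -2.2 -78.7   0. ]
ball [[174.2 290.2]]
blk [[246.2 201.8]]
mid [[215.8 239.2]]
top small_last_seat 0.82 [239. 207.] [  2.7   1.9 -38. ] rail [-127.7   80.5   35. ]
top small_last_tip 0.55 [241. 202.] [ 18.2  -1.1 -54. ] rail [-112.    79.4   19. ]
top small_last_tab 0.6 [238. 203.] [ 2.7 -2.8 -2. ] rail [-127.2   75.8   71. ]
top rail_mid 0.91 [278. 162.] [ 4.6 -0.1  0. ]
top mark 0.45 [250. 220.] [-151.2   53.9    0. ]
top mark 0.37 [309. 166.] [  2.5 -80.3   0. ]
ball [[210.6 158.1]]
blk [[345.7 170.4]]
mid [[278.  164.2]]
```

View pics/app.png

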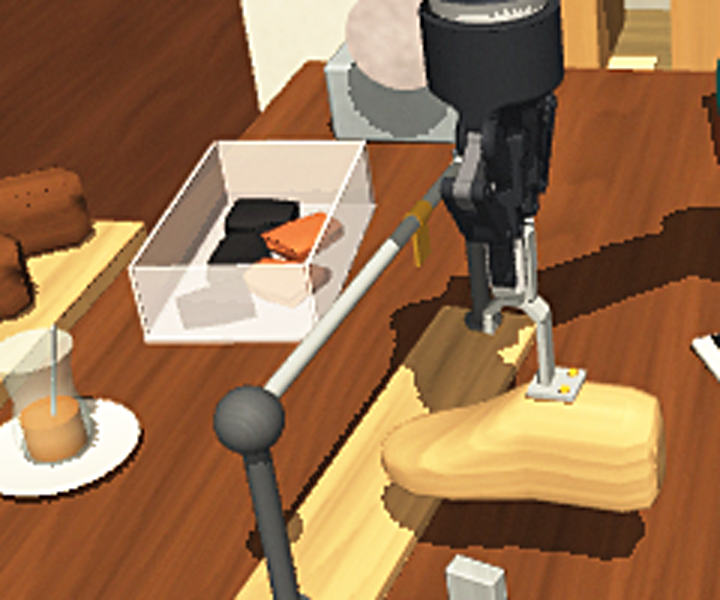

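The picture shows the last in front of the rail, with its hook at about (500,300) and opening towards the rail. The ball post is at (250,420). The hook gap lies level with the rail, so I insert it.

Emit:
{"api": "jog_arm", "payload": {"series": [[[0.6,0,0,0,0,0],[2,-0.2,0,0,0,0],[4,-0.5,0,0,0,0],[6,-0.7,0,0,0,0],[8,-1,0,0,0,0],[10,-1.2,0,0,0,0],[11.6,-1.4,0,0,0,0],[12.6,-1.5,0,0,0,0],[13,-1.6,0,0,0,0],[13,-1.6,0,0,0,0]]]}}

```text
time_s: 10.7
ee_pos: [616.7, 97.5, 242.8]
ee_rot: [[-0.001, 0.992, -0.123], [-0.0, -0.123, -0.992], [-1.0, -0.001, 0.0]]
ft_force: [-0.4, -0.3, -4.9]
grip_width: 0.135
```

```bash
python3 m.py ins 90 150
```

```text
10.7 [616.7  97.5 242.8] [-0.4 -0.3 -4.9] 0.1345491585384424
tcp in rail [ 1.  79.2 72.8]
side small_last_seat 0.88 [194. 243.] [  5.2  -5.2 -38. ] rail [ 6.7 74.7 34.8]
side small_last_tip 0.74 [189. 251.] [ 15.9  -2.7 -54. ] rail [17.1 78.5 18.8]
side small_last_tab 0.73 [190. 228.] [ 3.9  3.2 -2. ] rail [ 4.5 82.9 70.8]
side rail_mid 0.87 [209. 240.] [12.3  4.4  0. ]
side mark 0.6 [228. 221.] [  5.  -76.8   0. ]
ball [[174.2 290.2]]
blk [[246.2 201.8]]
mid [[215.8 239.2]]
top small_last_seat 0.77 [246. 154.] [  6.4  -1.9 -38. ] rail [ 7.5 78.1 34.8]
top small_last_tip 0.49 [245. 153.] [ 16.4   3.9 -54. ] rail [16.8 85.  18.8]
top small_last_tab 0.75 [243. 153.] [-1.7 -0.9 -2. ] rail [-0.6 78.1 70.8]
top rail_mid 0.78 [282. 163.] [  3.4 -10.5   0. ]
top mark 0.51 [310. 169.] [ -5.4 -83.6   0. ]
ball [[210.6 158.1]]
blk [[345.7 170.4]]
mid [[278.  164.2]]
```

View pics/ins.png

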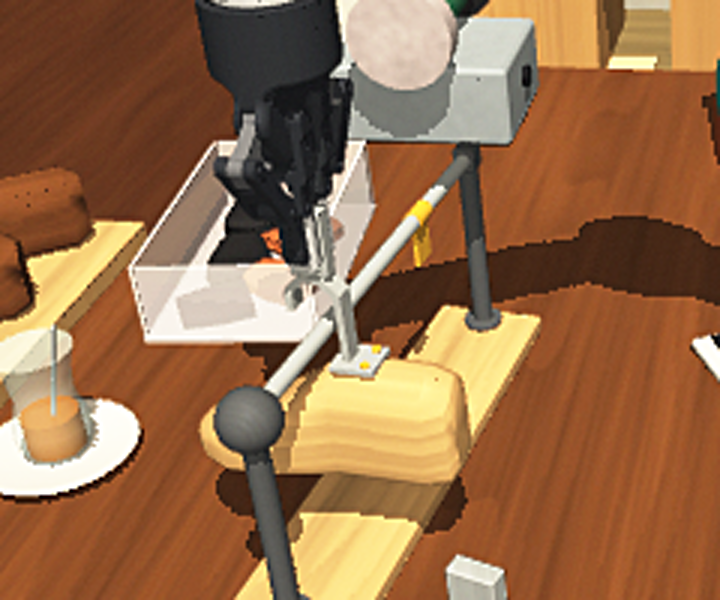

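```bash
python3 - <<'E'
from h import *
np.set_printoptions(precision=1,suppress=True)
mid=np.array([606,19,170.]); a=np.radians(-7.05); R=np.array([[np.cos(a),-np.sin(a),0],[np.sin(a),np.cos(a),0],[0,0,1]])
c=cam('side'); im=c['color'].copy()
big=cv2.resize(im[200:300,150:250],(600,600),interpolation=cv2.INTER_CUBIC)
def P(p): return ((proj(c,mid+R@np.array(p,float))[0]-[150,200]+.5)*6).astype(int)
s=np.array([1,79.2,35])  # seat if under tcp
def line(pts,col):
    q=[P(p) for p in pts]; cv2.polylines(big,[np.array(q)],False,col,1)
line([[0,170,0],[0,-80,0]],(255,0,255))
hk=lambda dy:[s+[-16.5,dy,-54],s+[-16.5,dy,8],s+[16.5,dy,8],s+[16.5,dy,-16]]
line(hk(7),(0,0,255)); line(hk(-7),(255,0,0))
line([[0,79.2-3,0],[0,79.2+3,0]],(0,255,0))
cv2.imwrite('pics/ov.png',big)
E
```

```text
(no output)
```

View pics/ov.png

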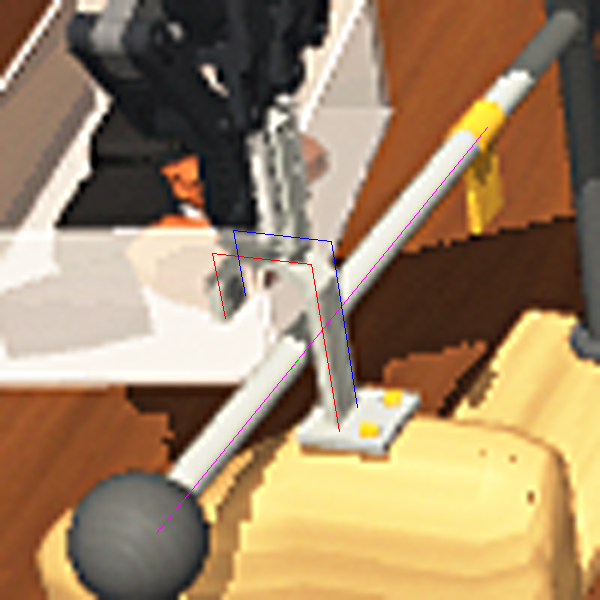

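The overlay shows the rail axis about 2 px left of my model line, so the rail lies 2–4 mm further in +x. The hook model fits. I add 0.2 cm in x and lower.

Emit:
{"api": "jog_arm", "payload": {"series": [[[0.2,0,-0.4,0,0,0],[0.2,0,-1,0,0,0],[0.2,0,-1.7,0,0,0],[0.2,0,-2.3,0,0,0],[0.2,0,-2.8,0,0,0],[0.2,0,-3,0,0,0],[0.2,0,-3.1,0,0,0],[0.2,0,-3.2,0,0,0],[0.2,0,-3.2,0,0,0]]]}}

```text
time_s: 12.48
ee_pos: [618.8, 97.6, 211.1]
ee_rot: [[0.0, 0.992, -0.123], [0.0, -0.123, -0.992], [-1.0, 0.0, -0.0]]
ft_force: [-0.3, 0.9, -4.3]
grip_width: 0.129
```

Emit:
{"api": "jog_arm", "payload": {"series": [[[0,0,-0.1,0,0,0],[0,0,-0.2,0,0,0],[0,0,-0.3,0,0,0],[0,0,-0.3,0,0,0],[0,0,-0.3,0,0,0]]]}}

```text
time_s: 13.1
ee_pos: [618.8, 97.6, 208.1]
ee_rot: [[0.0, 0.992, -0.123], [0.0, -0.123, -0.992], [-1.0, 0.0, -0.0]]
ft_force: [-0.1, -0.1, -2.6]
grip_width: 0.131
```

Emit:
{"api": "jog_arm", "payload": {"series": [[[0,0,-0.05,0,0,0],[0,0,-0.1,0,0,0],[0,0,-0.1,0,0,0],[0,0,-0.1,0,0,0]]]}}

```text
time_s: 13.6
ee_pos: [618.9, 97.6, 208.0]
ee_rot: [[0.001, 0.992, -0.123], [0.0, -0.123, -0.992], [-1.0, 0.001, -0.0]]
ft_force: [-3.2, -1.2, 5.6]
grip_width: 0.132
```

Contact: seat z is 170, so the hook rests on the rail. Next I slide it along the rail.

Emit:
{"api": "jog_arm", "payload": {"series": [[[0,0,-0.05,0,0,0],[0,0,0,0,0,0],[-0.05,-0.4,0,0,0,0],[-0.15,-1.2,0,0,0,0],[-0.27,-2.2,0,0,0,0],[-0.42,-3.4,0,0,0,0],[-0.57,-4.6,0,0,0,0],[-0.72,-5.8,0,0,0,0],[-0.87,-7,0,0,0,0],[-1.02,-8.2,0,0,0,0],[-1.17,-9.4,0,0,0,0],[-1.3,-10.4,0,0,0,0],[-1.4,-11.2,0,0,0,0],[-1.48,-11.9,0,0,0,0],[-1.5,-12.1,0,0,0,0],[-1.5,-12.1,0,0,0,0]]]}}

```text
time_s: 15.6
ee_pos: [605.3, -21.9, 207.9]
ee_rot: [[0.004, 0.993, -0.122], [0.003, -0.122, -0.993], [-1.0, 0.004, -0.003]]
ft_force: [1.3, 4.7, 5.8]
grip_width: 0.14
```

```bash
python3 m.py sl 130 130; python3 - <<'E'
from h import *
for n in ['side','top']:
    c=cam(n); w=cloud(c); col=c['color'].astype(int)
    Y=(col[...,2]-col[...,0]>100)&(col[...,1]-col[...,0]>60)&(w[...,2]>125)&(w[...,2]<185)&(abs(w[...,0]-600)<30)&(abs(w[...,1]+60)<45)
    M=w[Y]; k,v=np.where(Y)[1],np.where(Y)[0]; a=np.radians(-7.05); y=(M[:,:2]-[606,19])@[-np.sin(a),np.cos(a)]
    print(n,Y.sum(),y.min(),y.max(),np.median(y),M[:,2].min(),M[:,2].max(),k.min(),k.max(),v.min(),v.max())
E
```

```text
15.6 [605.3 -21.9 207.9] [1.3 4.7 5.8] 0.13954943117775184
tcp in rail [  4.3 -40.7  37.9]
side small_last_seat 0.65 [220. 232.] [  1.   10.7 -38. ] rail [  4.  -30.   -0.1]
side small_last_tip 0.84 [214. 238.] [ 15.3   8.7 -54. ] rail [ 18.4 -30.2 -16.1]
side rail_mid 0.71 [212. 239.] [8.7 0.8 0. ]
side mark 0.58 [225. 221.] [ 10.4 -74.8   0. ]
side mark 0.29 [215. 238.] [ 3.7 -4.4  0. ]
ball [[174.2 290.2]]
blk [[246.2 201.8]]
mid [[215.8 239.2]]
top small_last_seat 0.46 [294. 161.] [  9.2  -0.8 -38. ] rail [ 13.5 -40.3  -0.1]
top small_last_tip 0.5 [292. 158.] [ 21.3   4.6 -54. ] rail [ 24.9 -33.5 -16.1]
top small_last_tab 0.58 [295. 159.] [ 1.9 -4.  -2. ] rail [  6.7 -44.4  35.9]
top mark 0.47 [308. 171.] [ -9.9 -79.4   0. ]
ball [[210.6 158.1]]
blk [[345.7 170.4]]
mid [[278.  164.2]]
side 58 -93.1547147500776 -65.44330581696661 -79.33264817418518 132.32417150806828 176.6682202780007 227 233 216 235
top 41 -88.43372920937429 -69.55302303284246 -78.17667775610902 168.66114778806514 181.0761446489251 305 312 164 169
```

View pics/sl.png

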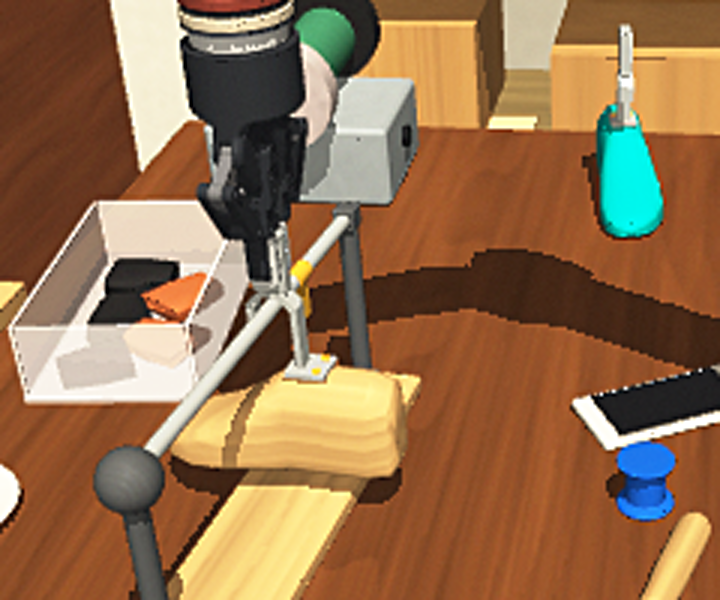

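The picture shows the hook on the rail at about (290,300), just short of the yellow mark at (300,275), with the wood hanging level. There are 38 mm still to go.

Emit:
{"api": "jog_arm", "payload": {"series": [[[-0.04,-0.3,0.05,0,0,0],[-0.11,-0.9,0.05,0,0,0],[-0.2,-1.6,0.05,0,0,0],[-0.29,-2.3,0.05,0,0,0],[-0.37,-3,0.05,0,0,0],[-0.44,-3.5,0.05,0,0,0],[-0.48,-3.8,0.05,0,0,0],[-0.48,-3.8,0.05,0,0,0],[-0.48,-3.8,0.05,0,0,0]]]}}

```text
time_s: 17.42
ee_pos: [599.6, -61.1, 207.9]
ee_rot: [[0.002, 0.992, -0.122], [0.0, -0.122, -0.992], [-1.0, 0.002, -0.001]]
ft_force: [1.0, 4.7, 5.6]
grip_width: 0.135
```

```bash
cat > m2.py <<'E'
from h import *
import sys
np.set_printoptions(precision=1,suppress=True)
s=status.state(); tcp=np.array(s['ee_pos']); mid=np.array([606,19,170.]); a=np.radians(-7.05); R=np.array([[np.cos(a),-np.sin(a),0],[np.sin(a),np.cos(a),0],[0,0,1]])
print(tcp,(tcp-mid)@R,s['ft_force'],np.array(s['ee_rot'])[:,0])
out=[]
for n in ['side','top']:
    c=cam(n); w=cloud(c); col=c['color'].astype(int)
    Y=(col[...,2]-col[...,0]>100)&(col[...,1]-col[...,0]>60)&(w[...,2]>125)&(w[...,2]<185)&(abs(w[...,0]-600)<30)&(abs(w[...,1]+60)<45)
    y=((w[Y]-mid)@R)[:,1]; print(n,Y.sum(),y.min() if len(y) else 0,y.max() if len(y) else 0)
    for t,z in [('small_last_seat',170),('small_last_tip',154),('small_last_tab',206),('small_last',36)]:
        for r in vision.mark_of(t,n)[:5]:
            P=(at_z(c,r['uv'],z)-mid)@R
            if abs(P[1]+79)<40 and abs(P[0])<50: print(n,t,round(r['p'],2),P)
    W=(w-mid)@R; B=(abs(W[...,0])<110)&(abs(W[...,1]+79)<60)&(W[...,2]<-52)&(W[...,2]>-125)
    Q=W[B]; print(' wood y',np.percentile(Q[:,1],[1,50,99]),'top z',np.percentile(Q[:,2],99))
    u,v=proj(c,mid+R@np.array([0,-79,-10.]))[0].astype(int)
    out.append(cv2.resize(c['color'][v-45:v+45,u-30:u+30],(400,600),interpolation=cv2.INTER_CUBIC))
cv2.imwrite(f'pics/{sys.argv[1]}.png',np.hstack(out))
E
python3 m2.py fin
```

```text
[599.6 -61.1 207.9] [  3.5 -80.2  37.9] [1.  4.7 5.6] [ 0.  0. -1.]
side 59 -87.3758416961391 -64.37483162217147
side small_last_seat 0.84 [ 11.7 -72.2   0. ]
side small_last_tip 0.56 [ 20.4 -68.1 -16. ]
side small_last_tab 0.62 [  3.9 -72.4  36. ]
side small_last 0.67 [   5.6  -83.3 -134. ]
 wood y [-91.7 -57.4 -44.5] top z -53.07951610172942
top 0 0 0
 wood y [-109.5 -109.  -108.4] top z -115.3306584540782
```

View pics/fin.png

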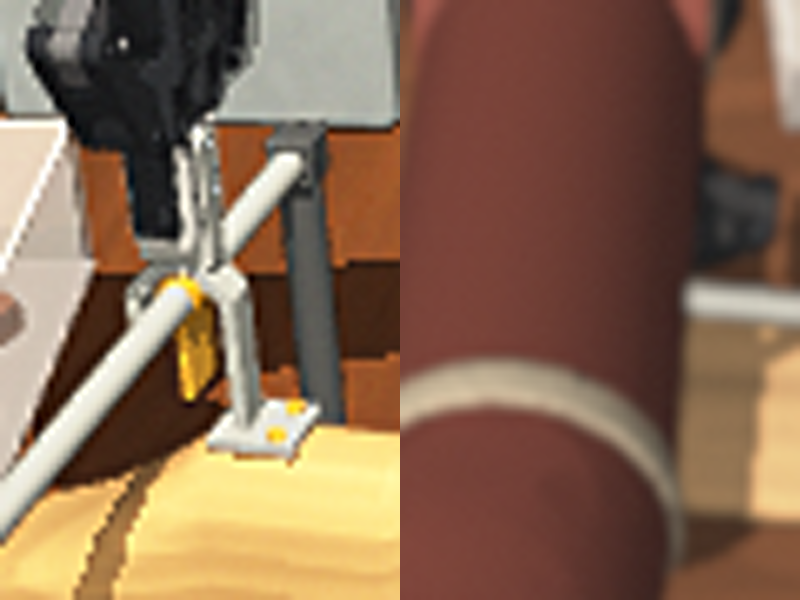

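The picture shows the hook sitting on the brass sleeve, which pokes out a few mm on the near side, with the tongue hanging inside the hook. The wood's left face at y -44.5 puts the hook at about -77.5, against the mark at about -79. I ease the preload and release.

Emit:
{"api": "jog_arm", "payload": {"series": [[[0,0,0.04,0,0,0],[0,0,0.08,0,0,0],[0,0,0.08,0,0,0],[0,0,0.08,0,0,0]]]}}

```text
time_s: 18.42
ee_pos: [599.0, -62.1, 208.0]
ee_rot: [[0.0, 0.992, -0.123], [-0.001, -0.123, -0.992], [-1.0, 0.0, 0.001]]
ft_force: [2.3, 2.7, 1.5]
grip_width: 0.133
```

Emit:
{"api": "jog_arm", "payload": {"series": [[[0,0,0,0,0,0],[0,0,0,0,0,0],[0,0,0,0,0,0],[0,0,0,0,0,0],[0,0,0,0,0,0],[0,0,0,0,0,0]]], "grip": 5}}

```text
time_s: 19.18
ee_pos: [598.9, -61.3, 208.3]
ee_rot: [[-0.0, 0.992, -0.123], [0.0, -0.123, -0.992], [-1.0, -0.0, -0.0]]
ft_force: [-0.5, -0.0, -0.0]
grip_width: 0.59
```

Released with no contact force. I go straight up, then back towards -x to clear the camera view.

Emit:
{"api": "jog_arm", "payload": {"series": [[[0,0,0.5,0,0,0],[0,0,1.5,0,0,0],[0,0,3,0,0,0],[0,0,5,0,0,0],[0,0,7,0,0,0],[0,0,9,0,0,0],[-2,-2,10,0,0,0],[-5,-6,10,0,0,0],[-8,-11,10,0,0,0],[-10,-16,10,0,0,0],[-12,-21,10,0,0,0],[-13,-24,10,0,0,0],[-13,-25,10,0,0,0],[-13,-25,10,0,0,0]]]}}

```text
time_s: 20.92
ee_pos: [468.8, -311.1, 308.5]
ee_rot: [[0.0, 0.992, -0.123], [0.001, -0.123, -0.992], [-1.0, 0.0, -0.001]]
ft_force: [0.9, 0.0, 1.1]
grip_width: 0.588
```

```bash
python3 m2.py end
```

```text
[ 468.8 -311.1  308.5] [ -95.6 -344.5  138.5] [0.9 0.  1.1] [ 0.  0. -1.]
side 57 -88.0933580291037 -63.2724285279462
side small_last_seat 0.61 [  6.4 -80.2   0. ]
side small_last_tip 0.61 [ 18.2 -77.2 -16. ]
side small_last_tab 0.79 [  3.2 -82.2  36. ]
side small_last 0.65 [  20.8  -90.6 -134. ]
 wood y [-92.9 -57.9 -45.9] top z -52.70163425160798
top 3 -70.13059013503143 -70.01673433970637
top small_last_seat 0.91 [ 14.6 -83.    0. ]
top small_last_tip 0.6 [ 24.6 -76.9 -16. ]
top small_last_tab 0.92 [ -2.9 -81.3  36. ]
top small_last 0.92 [  12.5  -84.8 -134. ]
 wood y [-110.2  -84.7  -50.3] top z -52.76699325632731
```

View pics/end.png

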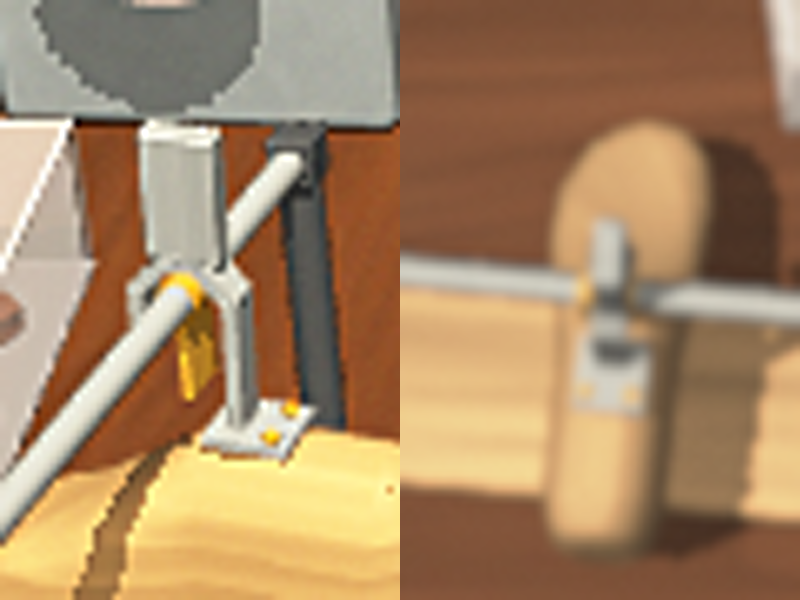

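Emit:
{"api": "jog_arm", "payload": {"series": [[[0,0,0,0,0,0],[0,0,0,0,0,0],[0,0,0,0,0,0],[0,0,0,0,0,0],[0,0,0,0,0,0],[0,0,0,0,0,0],[0,0,0,0,0,0],[0,0,0,0,0,0],[0,0,0,0,0,0],[0,0,0,0,0,0],[0,0,0,0,0,0],[0,0,0,0,0,0]]]}}

```text
time_s: 22.92
ee_pos: [469.0, -311.4, 308.3]
ee_rot: [[0.0, 0.992, -0.123], [0.0, -0.123, -0.992], [-1.0, 0.0, -0.0]]
ft_force: [-0.6, -0.3, -0.5]
grip_width: 0.581
```

```bash
python3 - <<'E'
from h import *
f=[]
for i in range(6):
    c=cam('side'); f.append(c['color'][180:320,150:320].astype(int))
print([int((abs(x-f[0])>25).any(-1).sum()) for x in f])
c=cam('top'); print([ (r['uv'],at_z(c,r['uv'],0)) for r in vision.mark_of('big_last','top')[:1]])
E
```

```text
[0, 0, 0, 0, 0, 0]
[([171.3, 235.2], array([457.40763646, 343.25821271,   0.        ]))]
```

The last hangs at rest: six frames over 0.25 s show no change. The big last has not moved. Handing in.

```bash
python3 -c "
from rig import ticket; print(ticket.sign_off())"
```

```text
the job is handed in; nothing more can be done
None
```

The small wooden last hangs from the rail by its hook, over the brass mark, and I handed the job in at about 23 s of the 58 s. The sign-off gave no verdict.

I gripped the last by its tab and hooked it on about 79 mm from the rail's middle, on the ball-post side. It rested there under a measured contact of roughly 10 N. I then slid it about 159 mm along the rail without lifting it, released it and backed the arm away.

- **Position:** after release, the estimates put the hook at about y -79 to -83 mm. The mark is at about -79 mm, and the limit is ±8 mm. The last picture shows the sleeve showing on both sides of the hook, off by only about 1–2 mm.
- **At rest:** six side-camera frames over about 0.25 s showed no change.
- **Robot clear:** the wrist force is near zero and the gripper is well away from the rail.
- **Big last:** measured at (457, 343) mm at the end, against (459, 343) at the start, so it did not move.
- **Disagreement:** the networks' estimates of the hook across the rail scattered between about +4 and +15 mm, beyond the 12 mm limit at the top end. I went by the pictures and the resting height instead; both show the rail inside the hook.

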